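Sort the glaze samples onto their stands

TASK

Put the glaze samples back on their stands by colour and shape: stand each of the two pigment pots upright in the round wooden holder lined with the colour of its body, and lay each of the two glazed tiles flat on the rectangular pad of its own colour, within the coloured field, its long side along the pad's long side. Leave the small terracotta cup where it stands.

Things in the scene. Friction and masses are not known exactly. Their poses are not given: they have to be found in the camera images.
- blue_pot_center (a point): blue pigment pot: loose upright round pot with a navy blue body, white label and white screw cap, 42 mm in diameter, 53 mm high (the cap, 40 mm in diameter, is the top 10 mm). The point is its centre, 26.5 mm above its underside; z up. Weighs about 90 g. Closed: the cap does not come off.
- red_pot_center (a point): red pigment pot: loose upright round pot with a brick-red body, white label and black screw cap, 37 mm in diameter, 46 mm high (the cap, 34 mm in diameter, is the top 8 mm). The point is its centre, 23 mm above its underside; z up. Weighs about 90 g. Closed: the cap does not come off.
- blue_tile_center (a point): Navy blue glazed test tile: loose flat rectangular tile 50 x 58 mm, 8 mm thick, lying on the table. The point is its centre (4 mm above its underside); x along the 50 mm side, y along the 58 mm side, z up. Its yaw starts within 0.6 rad of the world axes. Weighs about 50 g. (The small blue mark on top of the grey turntable is not it.)
- cream_tile_center (a point): Cream-white glazed test tile: loose flat rectangular tile 50 x 58 mm, 8 mm thick, lying on the table. The point is its centre (4 mm above its underside); x along the 50 mm side, y along the 58 mm side, z up. Its yaw starts within 0.6 rad of the world axes. Weighs about 50 g.
- blue_holder_floor (a point): Blue round wooden holder: low dark-wood dish fixed to the table, outer diameter 82 mm, its floor lined navy blue. The floor is 3 mm above the table, 58 mm in diameter, flat, inside a rim whose top is 8 mm above the table (fingers that hold a pot must stay above that rim). The point is the centre of the floor's upper face; z up. Any turn.
- red_holder_floor (a point): Red round wooden holder: low dark-wood dish fixed to the table, outer diameter 78 mm, its floor lined brick red. The floor is 3 mm above the table, 54 mm in diameter, flat, inside a rim whose top is 8 mm above the table (fingers that hold a pot must stay above that rim). The point is the centre of the floor's upper face; z up. Any turn.
- blue_pad_top (a point): Blue tile pad: dark-wood rectangular block fixed to the table, 78 x 86 mm and 8 mm high, with a flat navy blue rectangle of 64 x 72 mm in the middle of its top, framed by bare wood; no raised edge. The point is the centre of the top face (8 mm above the table); x along the 78 mm side, y along the 86 mm side, z up. Its yaw is within 0.6 rad of the world axes.
- cream_pad_top (a point): Cream tile pad: dark-wood rectangular block fixed to the table, 78 x 86 mm and 8 mm high, with a flat cream-white rectangle of 64 x 72 mm in the middle of its top, framed by bare wood; no raised edge. The point is the centre of the top face (8 mm above the table); x along the 78 mm side, y along the 86 mm side, z up. Its yaw is within 0.6 rad of the world axes.
- clay_cup_center (a point): a bystander: small empty terracotta cup, 65 mm in diameter at the rim, 50 mm high, loose on the table among the other things. The point is its centre, 25 mm above its underside; z up. Two small pale three-armed kiln stilts (55 mm across, 13 mm high) also lie loose among the things and need no care.

How it is judged:
By the outcome, as a careful person would: the job done as asked, in the order asked, and still so for the second after the job is handed in, with the robot touching nothing.
It also fails if it takes over 106 s, if anything falls off the work surface, if the arm or the gripper's body presses on something with over 40 N, if the wrist force passes 120 N, or if a joint passes its speed limit or range.

ROBOT

A 6-joint arm with a two-finger parallel gripper is mounted at the origin on a cart in front of the work surface, level with it; the furniture and walls round the work are solid. World frame = base frame: x ahead of the robot, y to its left, z up, the work surface at z = 0. Lengths are in mm, angles in rad, forces in N, time in s.
With the tool pointing down it reaches from about 350 to 725 mm from the base axis. Payload 6 kg.
Tool frame: the origin (TCP) lies midway between the tips of the shut fingers; the grasp point (between the pads) lies env.grasp_offset behind it (env.grasp_offset is the distance from the TCP to the grasp point, in mm); z points along the fingers, x is the direction in which the jaws open and shut, and the axes are right-handed (so a half turn about z gives the same grasp; the last joint's range is limited). The gripper opens to 85 mm and grips with 20 to 120 N. Pads are 22 mm wide; open, the fingers measure 114 mm over their backs; the gripper's body (76 mm by 85 mm) begins 54 mm behind the grasp point. The pads swing forward as they close: fully open they stand 13 mm farther back than shut.
Start: joints at [1.445, 0.04, 0.085, 0, -1.615, -0.334], TCP at [266.233, 537.674, 231.261] pointing down, gripper open.
Joint ranges: [-2.56, 2.56], [-1.29, 2.01], [-1.08, 1.49], [-3.29, 1.98], [-2.81, -0.18], [-2.99, 2.99]. Speed limits (rad/s): [2.57, 2.57, 3.01, 3.14, 3.14, 3.14].

INTERFACE

Orientations are given as [roll, pitch, yaw] about the fixed x, y, z axes, in that order (R = Rz(yaw) Ry(pitch) Rx(roll)).
In Python, from bench import env gives the robot as it stands. Calls block until the motion is done:
- env.reach(position, orientation): joint-space move of the TCP to a pose.
- env.line_to(position, attitude=None, feed=150, f_stop=None): straight line of the TCP; attitude=None keeps the orientation; feed is the mean speed in mm/s. With f_stop (N) it stops when the force on the tool has changed by that much, and returns True; else False.
- env.move_j(angles): joint-space move.
- env.command_gripper(opening): opening from 0.0 (shut) to 1.0 (fully open); the grip force is fixed at half the most; returns when the fingers have stopped.
- env.wait(seconds).
- env.inverse_kinematics(position, orientation): joint angles nearest the present ones, or None.
- env.read_state(): the state.
- env.get_image(name): name is "scene" or "side" or "wrist"; returns a dict with "pixels" (400x640x3 uint8, red, green, blue), "z_map" (400x640 float32, mm along the optical axis (not along the pixel's ray), 0 where there is no reading), "K" (3x3 intrinsics, pixels), "k1" (the pictures are not rectified: a ray, as slopes to the right and down, at radius r is drawn at 1 + k1 r^2 times it, then the intrinsics apply), "xyz" and "rotation" of the camera in the world; the wrist camera has in their place "T_tool_cam" (4x4, takes a point from camera to tool coordinates, whose origin is the TCP and whose axes are the tool frame's). Camera axes: x right, y up, looking along -z (the intrinsics and any distortion apply to the point x, -y, -z); pixel columns grow to the right and rows downward; lengths in mm; the calibration is good to about 2 mm. A picture is of the moment at which its call begins: read the wrist's pose just before it.
A pose or a line that the arm cannot do raises env.IKError and nothing moves.
- env.hand_in(): hands the job in, once; it reports no verdict.
Trained networks look in the newest picture that a camera, given by its name, has taken for a name from the list of things; names that differ only in an ending like _2 or _b are one class to them, and where a whole thing is asked for, a point or a joint stands for the part that bears it (a point fixed in the world has none). Each returns a list of dicts, best first, with "conf" (0 to 1); they miss things now and then, are a little off and sometimes report something else, mostly with a low value. They report only what shows in the picture. A call takes as long as a camera call.
- env.recognise(camera, thing): "location" ([x, y, z] in mm, in world coordinates, good to about 4 mm: the middle of the surface that is visible of it).
- env.silhouettes(camera, thing): "mask" (400x640 bool, what is visible of it).
The state is a dict: "clock": time; "joints": joint angles; "joint_vel": joint speeds; "joint_torque": joint torques, N m; "tcp_pos": TCP position; "ee_rot": TCP orientation; "contact_force": force on the tool from outside, world axes, zero at the start; "torque": the same for the moment, N m; "finger_gap": opening from 0.0 (shut) to 1.0 (fully open).
Only numpy, scipy, OpenCV 4.12 (cv2) and the standard library are available. Lean on these libraries where they do the work, as an engineer would, in place of code of your own. Each camera call takes 0.05 s, during which the arm holds its last target.

## Working session

There is one attempt and no reset: what is moved stays moved. The work goes in short steps, each a Python script; the robot and the scene stay as the last script left them, time stands still between calls to the robot, and variables do not carry over. Pictures are saved under pics/ and viewed, and the job is handed in when it is done.

```bash
ls; mkdir -p pics; python3 - <<'E'
from bench import env
import cv2
s=env.read_state(); print(s['clock'],s['tcp_pos'],s['ee_rot'],s['finger_gap'],env.grasp_offset)
for n in ['scene','side','wrist']:
    im=env.get_image(n); cv2.imwrite(f'pics/a_{n}.png',im['pixels'][:,:,::-1])
    print(n,im['K'].tolist(),im['k1'],im.get('xyz'),im.get('rotation'),im.get('T_tool_cam'))
E
```

```text
pics
0.0 [266.02786936 537.42463646 230.26860991] [-3.14152341e+00 -1.78310399e-03 -2.03058014e+00] 0.9950493684602375 18.700000000000003
scene [[487.978240049774, 0.0, 308.9837821116034], [0.0, 487.978240049774, 190.64338322809374], [0.0, 0.0, 1.0]] -0.08773043230349428 [  33.99464079 -932.23902893  796.27469842] [ 0.95997587 -0.01068272 -0.44774912] None
side [[448.3086296562091, 0.0, 316.6233604101157], [0.0, 448.3086296562091, 199.51212633539006], [0.0, 0.0, 1.0]] -0.021891950822745674 [-815.56705155  230.56023713  755.87600714] [ 1.08939787 -0.01273754 -1.71850743] None
wrist [[339.8302472688374, 0.0, 320.9637542384304], [0.0, 339.8302472688374, 200.99465335614192], [0.0, 0.0, 1.0]] -0.06392132944673114 None None [[ 9.99999314e-01 -6.46353245e-04 -9.77165289e-04 -4.99316297e-01]
 [-9.04115611e-04 -9.56182990e-01 -2.92768292e-01 -7.47902004e+01]
 [-7.45117092e-04  2.92768975e-01 -9.56182918e-01 -1.41788900e+02]
 [ 0.00000000e+00  0.00000000e+00  0.00000000e+00  1.00000000e+00]]
```

View pics/a_scene.png

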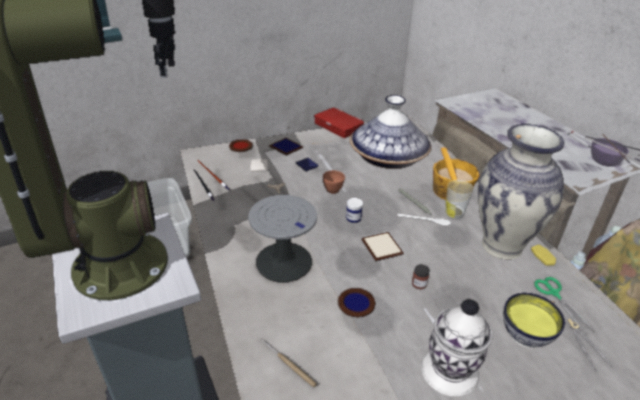

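View pics/a_side.png

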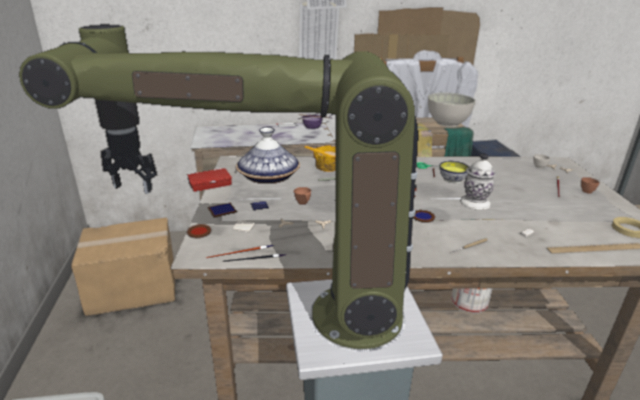

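View pics/a_wrist.png

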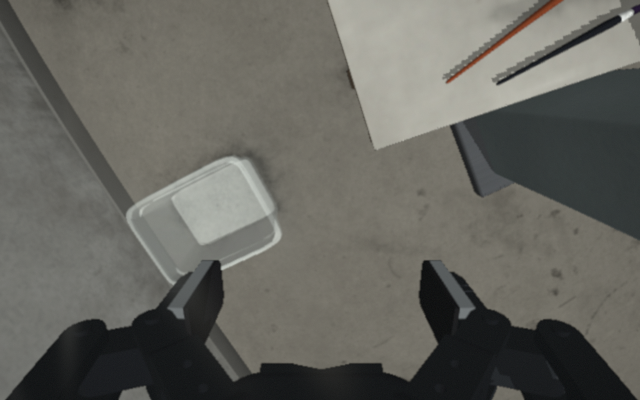

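The scene view shows:

| Thing | Pixel |
|---|---|
| red holder | (241,146) |
| blue pad | (286,146) |
| blue tile | (306,164) |
| cream tile | (258,165) |
| cup | (333,182) |
| blue pot | (354,210) |
| cream pad | (382,245) |
| red pot | (421,276) |
| blue holder | (357,302) |

A turntable stands in the middle, at about (283,215). Next I'll locate everything with the networks and the depth map.

```bash
cat > h.py <<'E'
from bench import env
import numpy as np, cv2
from scipy.spatial.transform import Rotation as R
def campose(im,st=None):
    if 'T_tool_cam' in im and im['T_tool_cam'] is not None:
        T=np.array(im['T_tool_cam']); Rt=R.from_euler('xyz',st['ee_rot']).as_matrix()
        return Rt@T[:3,:3], Rt@T[:3,3]+np.array(st['tcp_pos'])
    rot=np.array(im['rotation']); Rm=R.from_euler('xyz',rot).as_matrix() if rot.ndim==1 else rot
    return Rm,np.array(im['xyz'])
def slopes(im,uv):
    k=np.array([im['k1'],0,0,0,0.])
    return cv2.undistortPoints(np.array(uv,float).reshape(-1,1,2),im['K'],k).reshape(-1,2)
def toplane(im,uv,z,st=None):
    Rm,t=campose(im,st); s=slopes(im,uv)
    d=np.c_[s[:,0],-s[:,1],-np.ones(len(s))]@Rm.T
    return t+d*((z-t[2])/d[:,2])[:,None]
def cloud(im,mask,st=None):
    Rm,t=campose(im,st); v,u=np.nonzero(mask&(im['z_map']>0)); z=im['z_map'][v,u]
    s=slopes(im,np.c_[u,v]); 
    return t+(np.c_[s[:,0],-s[:,1],-np.ones(len(s))]*z[:,None])@Rm.T
def rect(p):
    (c,(w,h),a)=cv2.minAreaRect(p[:,:2].astype(np.float32)); a=np.deg2rad(a)
    if w>h: w,h,a=h,w,a+np.pi/2   # a = direction of short side
    a=(a+np.pi/2)%np.pi-np.pi/2
    return np.array(c),w,h,a
names=['blue_pot_center','red_pot_center','blue_tile_center','cream_tile_center','blue_holder_floor','red_holder_floor','blue_pad_top','cream_pad_top','clay_cup_center']
H=dict(blue_tile_center=8,cream_tile_center=8,blue_pad_top=8,cream_pad_top=8,blue_holder_floor=8,red_holder_floor=8)
E
python3 - <<'E'
from h import *
np.set_printoptions(precision=1,suppress=True)
for cam in ['scene','side']:
    im=env.get_image(cam); vis=im['pixels'][:,:,::-1].copy()
    for n in names:
        rs=env.recognise(cam,n); ms=env.silhouettes(cam,n)
        print(cam,n,[(np.array(r['location']).round(1).tolist(),round(r['conf'],2)) for r in rs[:3]])
        for m in ms[:2]:
            M=m['mask']; p=cloud(im,M); 
            if len(p)<5: continue
            q=np.percentile(p,[3,50,97],axis=0)
            ext=''
            if n in H:
                v,u=np.nonzero(M); c,w,h,a=rect(toplane(im,np.c_[u,v],H[n])); ext=f'rect {c} {w:.0f}x{h:.0f} yaw {a:.2f}'
            print('   mask',round(m['conf'],2),M.sum(),'lo/med/hi',q.tolist() and q.round(0).tolist(),ext)
            cs,_=cv2.findContours(M.astype(np.uint8),0,2); cv2.drawContours(vis,cs,-1,(0,255,0),1)
    cv2.imwrite(f'pics/b_{cam}.png',vis)
E
```

```text
scene blue_pot_center [([581.9, -86.8, 37.6], 0.63)]
   mask 0.66 370 lo/med/hi [[564.0, -94.0, 1.0], [578.0, -83.0, 37.0], [613.0, 1.0, 53.0]] 
scene red_pot_center [([597.0, -351.0, 35.5], 0.59)]
   mask 0.8 355 lo/med/hi [[584.0, -362.0, 1.0], [595.0, -352.0, 35.0], [615.0, -331.0, 46.0]] 
scene blue_tile_center [([585.5, 209.4, 6.5], 0.76)]
   mask 0.63 213 lo/med/hi [[560.0, 186.0, -1.0], [583.0, 213.0, 7.0], [609.0, 245.0, 11.0]] rect [583.7 211. ] 56x69 yaw 0.14
   mask 0.54 251 lo/med/hi [[408.0, 373.0, 1.0], [441.0, 413.0, 5.0], [475.0, 444.0, 11.0]] rect [439.5 406.2] 75x79 yaw -0.43
scene cream_tile_center [([449.8, 263.9, 9.3], 0.61)]
   mask 0.5 169 lo/med/hi [[426.0, 243.0, 3.0], [451.0, 269.0, 8.0], [473.0, 301.0, 11.0]] rect [449.8 269.7] 46x64 yaw -0.38
   mask 0.46 246 lo/med/hi [[408.0, 373.0, 1.0], [441.0, 412.0, 5.0], [474.0, 444.0, 11.0]] rect [439.5 406.2] 75x79 yaw -0.43
scene blue_holder_floor [([442.5, -337.3, 0.9], 0.81), ([580.8, -85.6, 39.4], 0.51)]
   mask 0.92 890 lo/med/hi [[407.0, -370.0, -1.0], [443.0, -333.0, 4.0], [477.0, -298.0, 9.0]] rect [ 441.2
[... 1551 characters left out ...]
[478.0, -299.0, 10.0]] rect [ 436.  -333.6] 68x89 yaw 1.08
side red_holder_floor [([442.7, 411.2, 8.6], 0.76)]
   mask 0.72 289 lo/med/hi [[402.0, 380.0, 0.0], [438.0, 414.0, 5.0], [474.0, 447.0, 10.0]] rect [433.8 413.5] 77x84 yaw 1.45
   mask 0.63 276 lo/med/hi [[564.0, 37.0, -0.0], [583.0, 64.0, 35.0], [729.0, 91.0, 51.0]] rect [644.   58.2] 68x146 yaw 1.45
side blue_pad_top [([565.6, 342.9, 8.1], 0.79)]
   mask 0.61 289 lo/med/hi [[528.0, 307.0, 2.0], [566.0, 350.0, 8.0], [609.0, 390.0, 11.0]] rect [569.4 348.8] 85x86 yaw -1.19
side cream_pad_top []
side clay_cup_center [([580.3, 62.5, 39.4], 0.75)]
   mask 0.78 266 lo/med/hi [[563.0, 37.0, 3.0], [581.0, 66.0, 36.0], [631.0, 91.0, 51.0]]
```

```bash
python3 - <<'E'
from h import *
from scipy.stats import binned_statistic_2d as b2
im=env.get_image('scene'); p=cloud(im,np.ones((400,640),bool))
im2=env.get_image('side'); p=np.r_[p,cloud(im2,np.ones((400,640),bool))]
k=(p[:,0]>250)&(p[:,0]<850)&(p[:,1]>-560)&(p[:,1]<520)&(p[:,2]>-40)&(p[:,2]<420); p=p[k]
ex=np.arange(250,860,30);ey=np.arange(-560,530,30)
h=b2(p[:,0],p[:,1],p[:,2],lambda v:np.percentile(v,95),[ex,ey])[0]/10
print('      '+' '.join(f'{int(x):3d}' for x in ex[:-1]+15))
for j in range(len(ey)-2,-1,-1): print(f'{int(ey[j]+15):5d}',' '.join(' ..' if np.isnan(v) else f'{v:3.0f}' for v in h[:,j]))
print(env.read_state()['clock'])
E
```

```text
265 295 325 355 385 415 445 475 505 535 565 595 625 655 685 715 745 775 805 835
  505  41  42  ..  ..  ..  ..  ..  ..  ..  ..  ..  ..  ..  ..  ..  ..  ..  ..  ..  ..
  475  29   0   0   0   0  ..  ..  ..  ..  ..  ..  ..  ..  ..  ..   4   4   4   4   4
  445   0   0   0   0   0   1   1   1   0   0   0   0   0  ..  ..   4   4   4   4   4
  415   0   0   0   0   0   1   1   1   0   0   0   0   0   0   0   0   4   4   4   4
  385   0   1   0   0   0   1   1   1   0   1   1   1   0   0   0   0   4   4   4   4
  355   0   1   0   0   0   0   0   0   0   1   1   1   0   0   0   0   3   4   4   4
  325   1   1   0   0   0   0   0   0   0   1   1   1   1   0   0   0   0   4   4   4
  295   1   1   0   0   0   1   1   1   0   1   1   1   0   0   0   0   0   0   6   6
  265   1   1   1   0   0   1   1   1   0   0   0   0   0   0   0   0   0   6   8   9
  235   1   0   1   0   0   0   1   1   0   0   1   1   0   0   0   0   6   8  10  12
  205   1   0   1   0   0   0   0   0   0   0   1   1   1   0   0   0   7  10  13  19
  175   1   0   0   0   0   0   0   0   0   0   1   1   0   0   0   4   7 
[... 1380 characters left out ...]
 31  31
 -335   0   0   0   0   0   1   0   1   0   0   0   5   4   0   0   0   0  22  31  29
 -365   0   0   0   0   0   1   1   1   0   0   0   4   4   0   0   0   0  21  25  31
 -395   0   0   0   0   0   0   0   0   0   0   0   0   0   0   0   0   0  16  23  25
 -425   1   0   0   0   0   0   0   0   0   0   0   0   0   0   0   0   0   0   0  21
 -455   1   0   0   0   0   0   0   0   0   0   0   0   0   0   0   0   0   0   0   1
 -485   1   0   0   0   0   0   0   0   0   0   0   0   0   0   0   6   1   0   0   1
 -515   0   0   0   0   0   0   0  12  14  14   1   0   0   6   6   6   6   6   1   1
 -545   0   0   0   0   0   0   0  14  19  19   1   0   0   6   3   3   4   6   0   0
2.15
```

```bash
cat > look.py <<'E'
from h import *
np.set_printoptions(precision=1,suppress=True)
def look(tag,ns):
    st=env.read_state(); im=env.get_image('wrist'); vis=im['pixels'][:,:,::-1].copy()
    cv2.imwrite(f'pics/{tag}_raw.png',vis)
    for n in ns:
        for m in env.silhouettes('wrist',n)[:2]:
            M=m['mask']; p=cloud(im,M,st)
            if len(p)<30: continue
            v,u=np.nonzero(M); ext=''
            if n in H:
                c,w,h,a=rect(toplane(im,np.c_[u,v],H[n],st)); ext=f'rect {c} {w:.0f}x{h:.0f} yaw {a:.3f}'
            else:
                zt=np.percentile(p[:,2],95); t=p[p[:,2]>zt-4]
                (c,r)=cv2.minEnclosingCircle(t[:,:2].astype(np.float32)); ext=f'top z{zt:.0f} circ {np.array(c)} r{r:.0f} med {np.median(t,0)}'
            print(n,round(m['conf'],2),M.sum(),'px',int(np.median(u)),int(np.median(v)),np.percentile(p,[3,50,97],axis=0).round(0).tolist(),ext)
            cs,_=cv2.findContours(M.astype(np.uint8),0,2); cv2.drawContours(vis,cs,-1,(0,255,0),1)
    cv2.imwrite(f'pics/{tag}.png',vis); print('clock',env.read_state()['clock'])
E
python3 - <<'E'
from look import *
import math
for y in np.arange(-3,3.2,.5):
    q=env.inverse_kinematics([480,300,270],[math.pi,0,y]); print(round(y,1),None if q is None else np.round(q,2))
for y in np.arange(-3,3.2,.5):
    q=env.inverse_kinematics([520,-230,270],[math.pi,0,y]); print(round(y,1),None if q is None else np.round(q,2))
env.reach([440,270,270],[math.pi,0,-2.3]); 
look('c_left',['blue_tile_center','cream_tile_center','red_holder_floor','blue_pad_top','clay_cup_center'])
E
```

```text
-3.0 [ 0.9 -0.   0.1  0.  -1.7 -0.8]
-2.5 [ 0.9 -0.   0.1  0.  -1.7 -0.3]
-2.0 [ 0.9 -0.   0.1  0.  -1.7  0.2]
-1.5 [ 0.9 -0.   0.1  0.  -1.7  0.7]
-1.0 [ 0.9 -0.   0.1  0.  -1.7  1.2]
-0.5 [ 0.9 -0.   0.1  0.  -1.7  1.7]
0.0 [ 0.9 -0.   0.1  0.  -1.7  2.2]
0.5 [ 0.9 -0.   0.1  0.  -1.7  2.7]
1.0 None
1.5 [ 0.9 -0.   0.1  0.  -1.7 -2.5]
2.0 [ 0.9 -0.   0.1  0.  -1.7 -2. ]
2.5 [ 0.9 -0.   0.1  0.  -1.7 -1.6]
3.0 [ 0.9 -0.   0.1  0.  -1.7 -1.1]
-3.0 [-0.1 -0.   0.1  0.  -1.7  0.2]
-2.5 [-0.1 -0.   0.1  0.  -1.7  0.7]
-2.0 [-0.1 -0.   0.1  0.  -1.7  1.2]
-1.5 [-0.1 -0.   0.1  0.  -1.7  1.7]
-1.0 [-0.1 -0.   0.1  0.  -1.7  2.2]
-0.5 [-0.1 -0.   0.1  0.  -1.7  2.7]
0.0 None
0.5 [-0.1 -0.   0.1  0.  -1.7 -2.6]
1.0 [-0.1 -0.   0.1  0.  -1.7 -2.1]
1.5 [-0.1 -0.   0.1  0.  -1.7 -1.6]
2.0 [-0.1 -0.   0.1  0.  -1.7 -1.1]
2.5 [-0.1 -0.   0.1  0.  -1.7 -0.6]
3.0 [-0.1 -0.   0.1  0.  -1.7 -0.1]
blue_tile_center 0.91 2570 px 268 29 [[565.0, 187.0, 5.0], [588.0, 216.0, 8.0], [612.0, 243.0, 9.0]] rect [588.6 215.6] 52x60 yaw 0.159
cream_tile_center 0.93 1967 px 313 154 [[428.0, 244.0, 6.0], [454.0, 272.0, 8.0], [480.0, 300.0, 9.0]] rect [453.9 272.2] 50x58 yaw -0.373
red_holder_floor 0.84 2725 px 238 231 [[410.0, 376.0, 1.0], [443.0, 411.0, 5.0], [477.0, 444.0, 8.0]] rect [443.2 409.6] 77x78 yaw 0.372
blue_pad_top 0.95 4929 px 198 116 [[536.0, 301.0, 4.0], [575.0, 342.0, 7.0], [616.0, 385.0, 9.0]] rect [574.6 342.9] 80x86 yaw 0.336
clock 3.675
```

View pics/c_left.png

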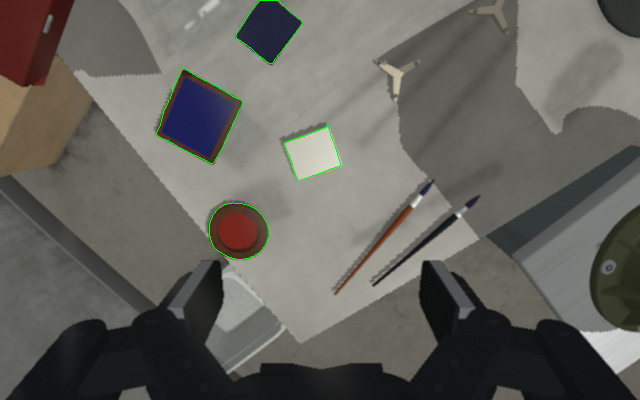

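Left view: the blue tile is at px (268,29), the blue pad at (198,116), the cream tile at (313,154) and the red holder at (238,231). All the measured sizes match the ones given. Next is the right side.

```bash
python3 - <<'E'
from look import *
import math
env.reach([490,-230,290],[math.pi,0,-2.6])
look('c_right',['blue_pot_center','red_pot_center','blue_holder_floor','cream_pad_top','clay_cup_center'])
E
```

```text
blue_pot_center 0.66 1336 px 193 226 [[569.0, -95.0, 7.0], [586.0, -84.0, 51.0], [604.0, -58.0, 53.0]] top z52 circ [587.5 -73.9] r21 med [588.2 -74.9  51.4]
red_pot_center 0.63 1157 px 287 19 [[586.0, -360.0, 11.0], [601.0, -344.0, 45.0], [618.0, -328.0, 47.0]] top z47 circ [ 603.5 -344.8] r17 med [ 603.2 -344.9   45.4]
blue_holder_floor 0.58 3698 px 396 104 [[412.0, -369.0, 1.0], [447.0, -334.0, 5.0], [482.0, -299.0, 8.0]] rect [ 447.7 -333.7] 81x82 yaw -1.447
cream_pad_top 0.71 4442 px 239 133 [[556.0, -245.0, 4.0], [594.0, -205.0, 7.0], [631.0, -163.0, 9.0]] rect [ 592.9 -203.7] 80x87 yaw -0.111
cream_pad_top 0.36 1187 px 287 19 [[586.0, -359.0, 5.0], [601.0, -343.0, 45.0], [618.0, -328.0, 47.0]] rect [ 606.2 -346.8] 40x43 yaw 0.536
clay_cup_center 0.65 1434 px 140 297 [[581.0, 31.0, 4.0], [608.0, 72.0, 30.0], [627.0, 90.0, 50.0]] top z49 circ [576.  -59.3] r156 med [612.9  44.2  48.3]
clock 5.8
```

View pics/c_right.png

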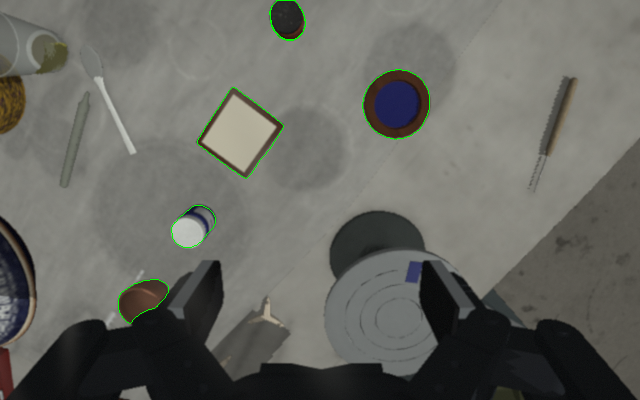

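Right view: the blue pot is at px (193,226), the cream pad at (239,133), the blue holder at (396,104) and the red pot at (287,19). Sizes match again. I'll start with the blue pot.

```bash
cat >> look.py <<'E'
import math
def down(yaw): return [math.pi,0,yaw]
def S(t=''):
    s=env.read_state(); print(t,'t',round(s['clock'],2),'tcp',np.round(s['tcp_pos'],1),'rot',np.round(s['ee_rot'],3),'gap',round(s['finger_gap'],3),'F',np.round(s['contact_force'],1)); return s
E
python3 - <<'E'
from look import *
x,y=587.5,-74.5; o=down(-2.6)
env.reach([x,y,160],o)
look('d_pot',['blue_pot_center'])
print(env.line_to([x,y,60],feed=200)); print(env.line_to([x,y,12],feed=80,f_stop=15)); S('at pot')
env.command_gripper(0.3); S('closed')
env.line_to([x,y,40],feed=60); S('lift'); 
env.line_to([x,y,220],feed=250); S('up')
im=env.get_image('wrist'); cv2.imwrite('pics/d_held.png',im['pixels'][:,:,::-1])
E
```

```text
blue_pot_center 0.84 2529 px 320 193 [[572.0, -94.0, 12.0], [591.0, -78.0, 51.0], [608.0, -58.0, 53.0]] top z53 circ [588.9 -74. ] r20 med [589.  -74.2  51.4]
clock 6.8
False
False
at pot t 8.2 tcp [587.8 -74.6  12.3] rot [-3.1  0.  -2.6] gap 0.998 F [ 0.5 -0.2  0.7]
closed t 8.68 tcp [588.  -74.5  12.8] rot [-3.1  0.  -2.6] gap 0.47 F [-0.1  0.6  3.7]
lift t 9.3 tcp [587.5 -74.4  40. ] rot [ 3.1  0.  -2.6] gap 0.468 F [-0.2 -0.4 -1.2]
up t 10.17 tcp [586.8 -74.2 217.7] rot [ 3.1 -0.  -2.6] gap 0.467 F [ 0.4 -0.3 -1.6]
```

View pics/d_held.png

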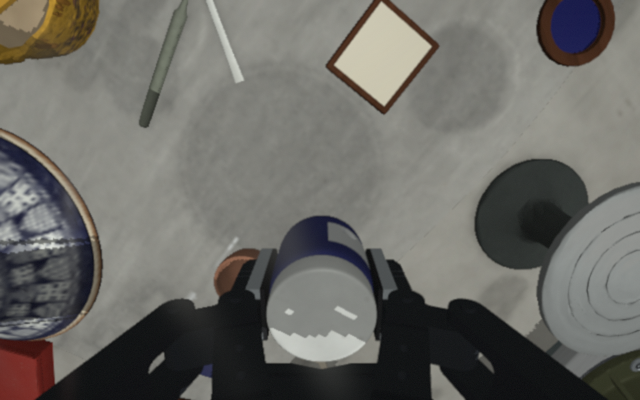

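The blue pot is held upright between the pads, centred at px (322,300), with a gap of 0.467, which is about 40 mm. Next I'll place it in the blue holder.

```bash
python3 - <<'E'
from look import *
x,y=447.5,-333.7; o=down(-2.6)
env.reach([x-0,y,200],o); S()
# look at holder before descending
look('e_pre',['blue_holder_floor'])
env.line_to([x,y,60],feed=200); print(env.line_to([x,y,12],feed=40,f_stop=6)); S('down')
E
```

```text
t 11.35 tcp [ 448.1 -333.1  199.8] rot [ 3.1  0.  -2.6] gap 0.465 F [ 0.6 -0.1 -1.6]
blue_holder_floor 0.96 4914 px 323 173 [[412.0, -369.0, 1.0], [447.0, -335.0, 4.0], [481.0, -300.0, 8.0]] rect [ 446.7 -335.1] 79x80 yaw -1.028
clock 11.45
True
down t 13.31 tcp [ 447.2 -333.6   15.9] rot [ 3.1 -0.  -2.6] gap 0.468 F [-0.4  1.1  3.7]
```

View pics/e_pre.png

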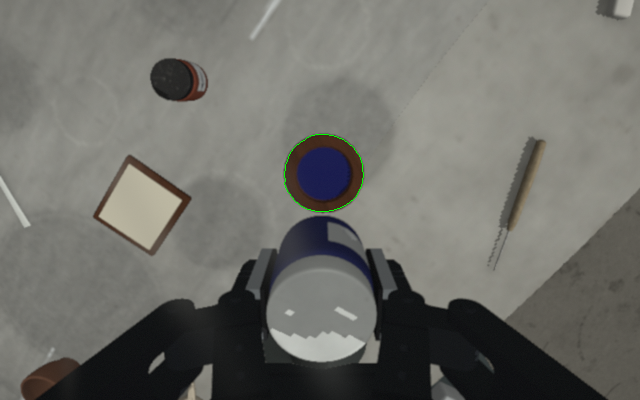

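Contact came at TCP z 15.9. I expected 15.8 (12.8 at the grasp plus the 3 mm floor), so the pot is on the holder floor. I'll release it, check, and pick the red pot.

```bash
python3 - <<'E'
from look import *
o=down(-2.6); x,y=447.2,-333.6
env.command_gripper(0.75); env.line_to([x,y,90],feed=120); env.line_to([x,y,200],feed=250); S()
look('f_placed',['blue_pot_center','blue_holder_floor','red_pot_center'])
x,y=603.4,-344.8
env.reach([x,y,170],o)
look('f_red',['red_pot_center'])
E
```

```text
t 15.03 tcp [ 447.1 -333.4  199.4] rot [ 3.1 -0.  -2.6] gap 0.751 F [-1.   0.2 -0.6]
blue_pot_center 0.7 1934 px 320 181 [[431.0, -353.0, 18.0], [450.0, -337.0, 54.0], [467.0, -317.0, 56.0]] top z56 circ [ 447.6 -333.1] r20 med [ 447.8 -333.6   54.5]
blue_holder_floor 0.94 2963 px 325 162 [[410.0, -371.0, 1.0], [453.0, -346.0, 7.0], [482.0, -298.0, 8.0]] rect [ 446.  -334.8] 79x80 yaw -1.430
blue_holder_floor 0.56 1995 px 320 181 [[431.0, -353.0, 13.0], [450.0, -336.0, 54.0], [467.0, -316.0, 56.0]] rect [ 443.8 -327.1] 46x55 yaw 0.542
red_pot_center 0.74 2106 px 176 79 [[586.0, -362.0, 4.0], [598.0, -347.0, 45.0], [618.0, -331.0, 47.0]] top z46 circ [ 603.5 -345. ] r18 med [ 603.3 -345.4   45.3]
clock 15.2333
red_pot_center 0.82 1694 px 320 187 [[590.0, -362.0, 12.0], [606.0, -349.0, 45.0], [621.0, -331.0, 46.0]] top z46 circ [ 604. -345.] r17 med [ 604.7 -345.8   45.3]
red_pot_center 0.37 3641 px 269 297 [[557.0, -247.0, 4.0], [583.0, -216.0, 7.0], [618.0, -165.0, 8.0]] top z8 circ [ 594.  -204.1] r56 med [ 583.  -215.1    7.1]
clock 16.0167
```

View pics/f_placed.png

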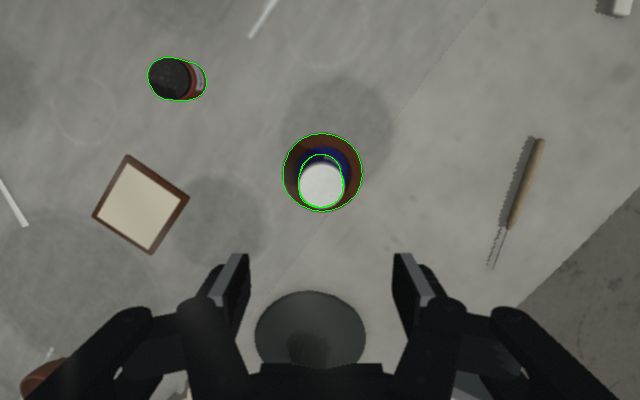

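View pics/f_red.png

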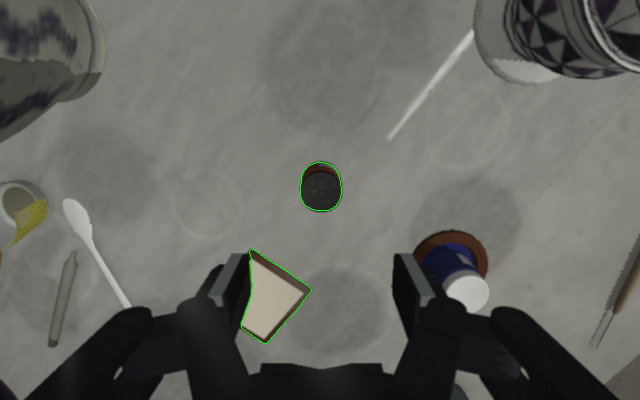

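The blue pot stands inside its holder, px (320,181), with its top at z 56 as expected. The red pot is at px (320,187).

```bash
python3 - <<'E'
from look import *
o=down(-2.6); x,y=603.8,-345.0
env.line_to([x,y,60],feed=200); print(env.line_to([x,y,11],feed=80,f_stop=15)); S('at')
env.command_gripper(0.25); s=S('closed')
env.line_to([x,y,40],feed=60); env.line_to([x,y,220],feed=250); S('up')
x,y=443.2,410
env.reach([x,y,200],down(-2.3)); S()
look('g_pre',['red_holder_floor'])
E
```

```text
False
at t 17.48 tcp [ 604.  -345.2   11.3] rot [-3.1 -0.  -2.6] gap 0.75 F [-0.4  0.2 -0.4]
closed t 17.85 tcp [ 604.4 -345.2   12.1] rot [-3.1  0.  -2.6] gap 0.394 F [0.5 0.7 2.3]
up t 19.35 tcp [ 603.4 -344.5  217.4] rot [ 3.1 -0.  -2.6] gap 0.391 F [-0.3 -0.4 -2.2]
 t 22.07 tcp [443.8 409.5 200. ] rot [-3.1  0.  -2.3] gap 0.394 F [-0.3 -0.2 -1.4]
red_holder_floor 0.9 4296 px 320 176 [[411.0, 380.0, 1.0], [444.0, 412.0, 5.0], [476.0, 444.0, 8.0]] rect [443.4 411.9] 74x75 yaw -1.337
clock 22.175
```

View pics/g_pre.png

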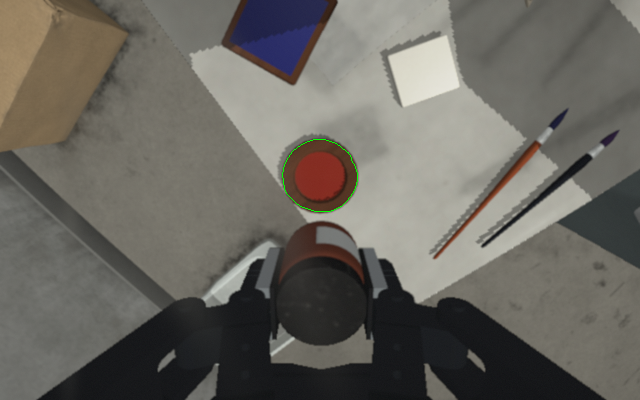

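The red pot is held straight, and the red holder at px (320,176) measures (443.4, 411.9). I'll lower it there, release, and view the tiles.

```bash
python3 - <<'E'
from look import *
x,y=443.3,411.2
env.line_to([x,y,60],feed=200); r=env.line_to([x,y,11],feed=40,f_stop=6); s=S('down'); print(r)
if r and abs(s['tcp_pos'][2]-15.1)<1.5:
    env.command_gripper(0.72); env.line_to([x,y,90],feed=120); env.line_to([x,y,200],feed=250)
    look('h_placed',['red_pot_center','red_holder_floor','blue_pad_top'])
    env.reach([560,240,220],down(-2.3))
    look('h_tiles',['blue_tile_center','blue_pad_top','cream_tile_center'])
E
```

```text
down t 24.05 tcp [443.2 411.   15. ] rot [-3.1 -0.  -2.3] gap 0.394 F [-0.4 -0.2  3.6]
True
red_pot_center 0.65 1385 px 320 180 [[429.0, 394.0, 20.0], [446.0, 409.0, 48.0], [461.0, 425.0, 50.0]] top z50 circ [443.7 411.1] r17 med [443.9 410.9  48.3]
red_holder_floor 0.84 3050 px 319 169 [[409.0, 378.0, 1.0], [449.0, 406.0, 7.0], [477.0, 447.0, 8.0]] rect [443.6 411.4] 75x75 yaw -0.730
blue_pad_top 0.69 6208 px 279 31 [[534.0, 308.0, 5.0], [566.0, 355.0, 7.0], [602.0, 388.0, 9.0]] rect [574.  345.8] 79x83 yaw 0.342
clock 26.0083
blue_tile_center 0.9 2787 px 320 134 [[564.0, 188.0, 1.0], [589.0, 215.0, 8.0], [613.0, 243.0, 9.0]] rect [588.3 215.9] 52x60 yaw 0.197
blue_pad_top 0.58 4744 px 242 218 [[538.0, 301.0, 5.0], [578.0, 340.0, 7.0], [616.0, 385.0, 8.0]] rect [575.8 342.7] 78x87 yaw 0.353
cream_tile_center 0.75 2111 px 361 254 [[429.0, 242.0, 3.0], [457.0, 271.0, 7.0], [483.0, 299.0, 9.0]] rect [456.8 271.2] 53x59 yaw -0.390
clock 27.05
```

View pics/h_placed.png

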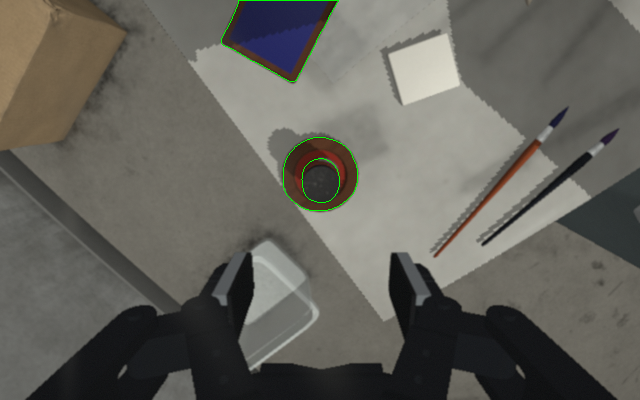

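View pics/h_tiles.png

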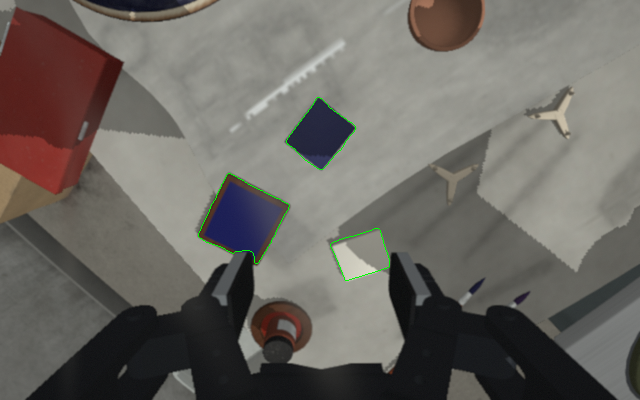

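The red pot sits in its holder at px (320,180), with its top at z 50 (expected 49). Next is the blue tile. I'll take a close view, then probe down for contact before grasping.

```bash
python3 - <<'E'
from look import *
x,y=588.4,215.8
env.command_gripper(0.76)
env.reach([x,y,120],down(0.18-math.pi)); S()
look('i_bt',['blue_tile_center'])
E
```

```text
t 27.89 tcp [588.8 215.9 121. ] rot [-3.1  0.  -3. ] gap 0.756 F [-0.4  0.2  0.6]
blue_tile_center 0.85 4618 px 320 194 [[566.0, 187.0, 3.0], [590.0, 214.0, 8.0], [614.0, 243.0, 9.0]] rect [589.9 215. ] 50x59 yaw 0.156
clock 27.9917
```

View pics/i_bt.png

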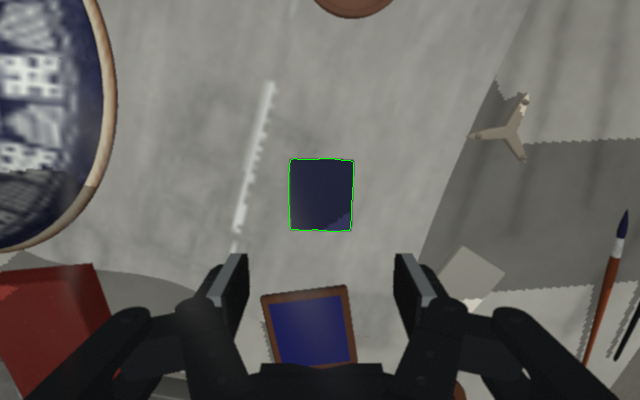

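The tile is centred at px (320,194) and aligned with the jaws.

```bash
python3 - <<'E'
from look import *
x,y=589.5,215.3; o=down(0.16-math.pi)
env.line_to([x,y,30],o,feed=150); S()
r=env.line_to([x,y,-14],feed=25,f_stop=4); s=S('touch'); print(r)
z=s['tcp_pos'][2]
env.line_to([x,y,z+4.5],feed=40); S('raised')
env.command_gripper(0.45); S('closed')
E
```

```text
t 28.74 tcp [590.2 215.7  31.4] rot [ 3.1  0.  -3. ] gap 0.762 F [ 0.4 -0.4  1.5]
touch t 30.04 tcp [589.5 215.3  -6.1] rot [-3.1 -0.  -3. ] gap 0.759 F [-0.8  0.8  4.7]
True
raised t 30.33 tcp [589.6 215.3  -1.6] rot [-3.1 -0.  -3. ] gap 0.758 F [-0.1 -0.9  0.3]
closed t 30.62 tcp [589.6 215.3  -1.5] rot [-3.1 -0.  -3. ] gap 0.563 F [-0.4 -0.1  2. ]
```

```bash
python3 - <<'E'
from look import *
x,y=589.6,215.3
env.line_to([x,y,20],feed=50); env.line_to([x,y,130],feed=200); S('up')
env.reach([575.2,342.9,130],down(0.345-math.pi)); S()
look('j_pre',['blue_pad_top','blue_tile_center'])
E
```

```text
up t 31.9 tcp [588.8 215.2 128.1] rot [-3.1 -0.  -3. ] gap 0.561 F [ 0.6 -0.3 -1.3]
 t 32.48 tcp [574.2 343.3 127.6] rot [-3.1 -0.  -2.8] gap 0.561 F [-0.   0.2  0.2]
blue_pad_top 0.96 6563 px 319 174 [[545.0, 300.0, 5.0], [581.0, 328.0, 7.0], [617.0, 359.0, 9.0]] rect [580.6 329.3] 55x78 yaw -1.225
blue_tile_center 0.95 13524 px 321 267 [[549.0, 313.0, 134.0], [575.0, 340.0, 137.0], [601.0, 371.0, 138.0]] rect [550.3 409.5] 98x118 yaw 0.358
clock 32.625
```

View pics/j_pre.png

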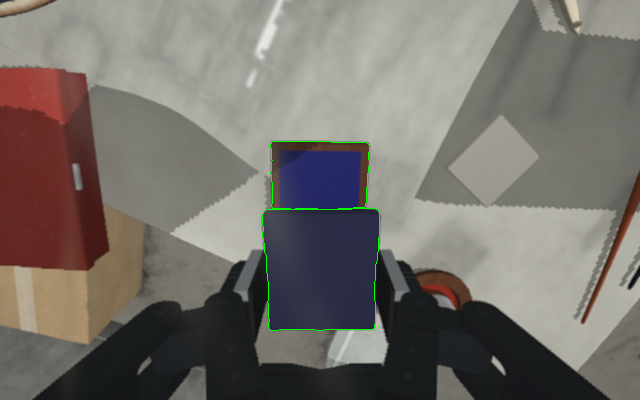

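```bash
python3 - <<'E'
from look import *
st=env.read_state(); im=env.get_image('wrist')
m=env.silhouettes('wrist','blue_tile_center')[0]['mask']; v,u=np.nonzero(m); 
p=cloud(im,m,st); zt=np.median(p[:,2])
c,w,h,a=rect(toplane(im,np.c_[u,v],zt,st)); print('tile',c,round(w,1),round(h,1),round(a,4),'z',zt,'plane tilt',np.linalg.lstsq(np.c_[p[:,:2]-c,np.ones(len(p))],p[:,2],rcond=None)[0])
print('offset from tcp',c-np.array(st['tcp_pos'][:2]), st['ee_rot'])
m=env.silhouettes('wrist','blue_pad_top')[0]['mask']; v,u=np.nonzero(m)
c2,w,h,a2=rect(toplane(im,np.c_[u,v],8,st)); print('pad vis',c2,round(w,1),round(h,1),a2, (a2+math.pi/2))
# pad centre from far edge: far in tool +y dir
ty=np.array([math.sin(st['ee_rot'][2]),-math.cos(st['ee_rot'][2])]); tx=np.array([math.cos(st['ee_rot'][2]),math.sin(st['ee_rot'][2])])
P=toplane(im,np.c_[u,v],8,st)[:,:2]
far=(P@ty).max(); lr=[(P@tx).min(),(P@tx).max()]; print('center est',ty*(far-43)+tx*np.mean(lr),'width',lr[1]-lr[0])
E
```

```text
tile [575.7 341.2] 50.1 60.1 0.3468 z 138.26976030214186 plane tilt [  0.4  -1.  135.2]
offset from tcp [ 0.5 -0.7] [-3.1 -0.  -2.8]
pad vis [580.8 328.6] 53.6 76.2 -1.239594195329469 0.33120213146542765
center est [586.4 312.9] width 76.59027174659604
```

```bash
python3 - <<'E'
from look import *
np.set_printoptions(precision=3,suppress=True)
st=env.read_state(); im=env.get_image('wrist')
m=env.silhouettes('wrist','blue_tile_center')[0]['mask']
p=cloud(im,cv2.erode(m.astype(np.uint8),np.ones((9,9)))>0,st); print('tilt',np.linalg.lstsq(np.c_[p[:,:2]-np.median(p[:,:2],0),np.ones(len(p))],p[:,2],rcond=None)[0])
m=env.silhouettes('wrist','blue_pad_top')[0]['mask']; v,u=np.nonzero(m)
a=0.337; tx=np.array([math.cos(a),math.sin(a)]); ty=np.array([-math.sin(a),math.cos(a)])
P=toplane(im,np.c_[u,v],8,st)[:,:2]
print('center est',ty*((P@ty).min()+43)+tx*((P@tx).min()+(P@tx).max())/2,(P@tx).max()-(P@tx).min())
E
```

```text
tilt [  0.003   0.003 139.085]
center est [575.549 343.435] 76.42971695475444
```

```bash
python3 - <<'E'
from look import *
x,y=574.8,343.7
env.line_to([x,y,35],down(0.338-math.pi),feed=150); r=env.line_to([x,y,2],feed=30,f_stop=4); s=S('touch'); print(r)
if r and abs(s['tcp_pos'][2]-6.5)<2:
    env.command_gripper(0.72); S('open'); env.line_to([x,y,40],feed=60); env.line_to([x,y,130],feed=200)
    env.line_to([x+15,y-45,170],feed=200)
    st=env.read_state(); look('k_placed',['blue_tile_center','blue_pad_top'])
E
```

```text
touch t 34.58 tcp [574.6 343.6   6.5] rot [-3.1 -0.  -2.8] gap 0.566 F [-0.6  0.1  3.4]
True
open t 34.87 tcp [573.8 342.9   4.9] rot [-3.1 -0.  -2.8] gap 0.72 F [-0.6  0.4  0.6]
blue_tile_center 0.66 3106 px 320 231 [[549.0, 314.0, 13.0], [575.0, 342.0, 15.0], [601.0, 371.0, 17.0]] rect [574.3 345.6] 51x62 yaw 0.360
blue_pad_top 0.95 3393 px 319 217 [[534.0, 298.0, 4.0], [582.0, 331.0, 7.0], [618.0, 387.0, 8.0]] rect [576. 342.] 78x86 yaw 0.335
clock 36.8
```

View pics/k_placed.png

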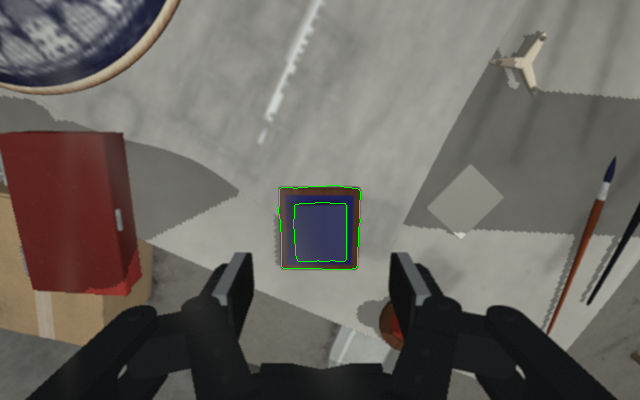

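```bash
python3 - <<'E'
from look import *
np.set_printoptions(precision=3,suppress=True)
st=env.read_state(); im=env.get_image('wrist')
m=env.silhouettes('wrist','blue_tile_center')[0]['mask']; v,u=np.nonzero(m); T=rect(toplane(im,np.c_[u,v],16,st)); print(T)
m2=env.silhouettes('wrist','blue_pad_top')[0]['mask']|m; v,u=np.nonzero(m2); P=rect(toplane(im,np.c_[u,v],8,st)); print(P)
a=P[3]; d=T[0]-P[0]; print('in pad frame',d@[math.cos(a),math.sin(a)],d@[-math.sin(a),math.cos(a)])
c=im['pixels'][170:290,240:400,::-1]; cv2.imwrite('pics/k_zoom.png',cv2.resize(c,None,fx=5,fy=5,interpolation=cv2.INTER_CUBIC))
E
```

```text
(array([575.178, 342.35 ]), 50.61043930053711, 61.42864227294922, np.float64(0.3925491457293526))
(array([576.002, 342.576]), 75.92388916015625, 84.99634552001953, np.float64(0.3262435585422956))
in pad frame -0.8533602603715486 0.050282529050397165
```

View pics/k_zoom.png

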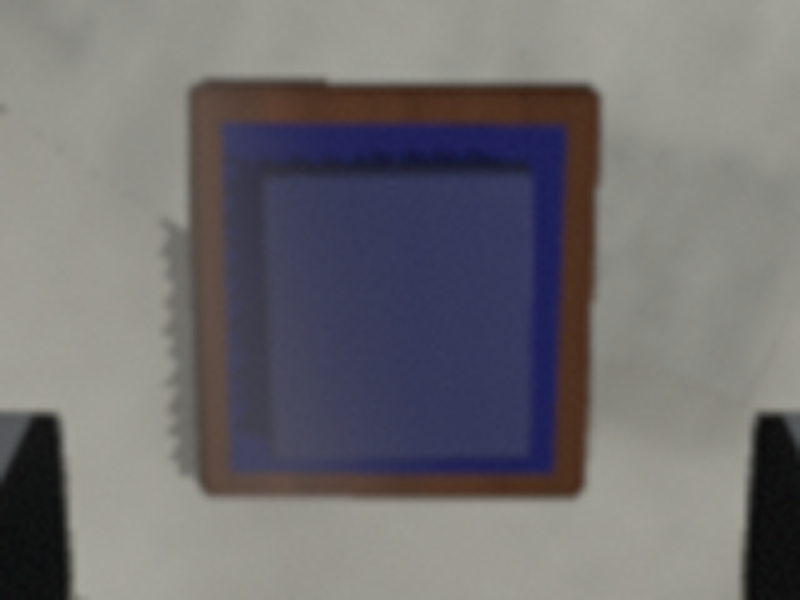

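The blue tile lies flat and centred in the blue field, offset under 1 mm. Next is the cream tile.

```bash
python3 - <<'E'
from look import *
np.set_printoptions(precision=3,suppress=True)
env.command_gripper(0.76)
env.reach([455,272,120],down(-0.378-math.pi)); S()
look('l_ct',['cream_tile_center'])
E
```

```text
t 38.01 tcp [455.5 272.3 120.8] rot [3.141 0.001 2.765] gap 0.759 F [-0.   0.3 -0.1]
cream_tile_center 0.57 4548 px 323 192 [[427.0, 243.0, 6.0], [453.0, 270.0, 8.0], [479.0, 299.0, 9.0]] rect [453.593 270.533] 50x57 yaw -0.375
clock 38.1083
```

View pics/l_ct.png

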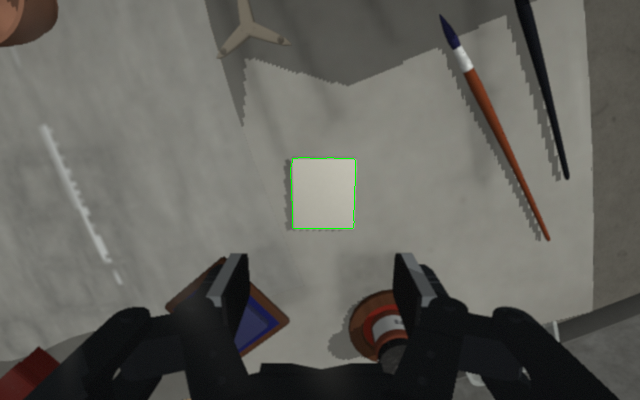

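The cream tile is at px (323,192) and aligned with the jaws.

```bash
python3 - <<'E'
from look import *
np.set_printoptions(precision=2,suppress=True)
x,y=453.7,271.0; o=down(-0.376-math.pi)
env.line_to([x,y,30],o,feed=150)
r=env.line_to([x,y,-14],feed=25,f_stop=4); s=S('touch'); print(r); z=s['tcp_pos'][2]
if r and -9<z<-3:
    env.line_to([x,y,z+4.5],feed=40); env.command_gripper(0.45); s=S('closed')
    if s['finger_gap']>.52:
        env.line_to([x,y,20],feed=50); env.line_to([x,y,220],feed=250); S('up')
        env.reach([592.9,-203.9,200],down(-0.111-math.pi)); env.line_to([592.9,-203.9,130],feed=150); s=S()
        look('m_pre',['cream_pad_top'])
        st=env.read_state(); im=env.get_image('wrist')
        m=env.silhouettes('wrist','cream_tile_center')[0]['mask']; v,u=np.nonzero(m)
        p=cloud(im,cv2.erode(m.astype(np.uint8),np.ones((9,9)))>0,st); print('tilt',np.linalg.lstsq(np.c_[p[:,:2]-np.median(p[:,:2],0),np.ones(len(p))],p[:,2],rcond=None)[0])
        T=rect(toplane(im,np.c_[u,v],np.median(p[:,2]),st)); print('tile',T,'off',T[0]-st['tcp_pos'][:2])
        m=env.silhouettes('wrist','cream_pad_top')[0]['mask']; v,u=np.nonzero(m)
        P=toplane(im,np.c_[u,v],8,st)[:,:2]; print('vis',rect(P))
        a=-0.111; tx=np.array([math.cos(a),math.sin(a)]); ty=np.array([-math.sin(a),math.cos(a)])
        print('pad est',ty*((P@ty).min()+43)+tx*((P@tx).min()+(P@tx).max())/2,(P@tx).max()-(P@tx).min())
E
```

```text
touch t 40.17 tcp [453.7 270.9  -6.2] rot [-3.14  0.    2.77] gap 0.762 F [-2.2 -0.3  4. ]
True
closed t 40.73 tcp [453.9 271.1  -1.4] rot [-3.14 -0.    2.77] gap 0.558 F [ 0.4 -0.   2.5]
up t 42.27 tcp [453.1 270.8 218. ] rot [-3.14 -0.    2.77] gap 0.566 F [-0.1 -0.6 -0.5]
 t 44.68 tcp [ 593.4 -203.8  131.1] rot [-3.14  0.    3.03] gap 0.56 F [-0.   0.4 -0.2]
cream_pad_top 0.94 6258 px 320 174 [[557.0, -245.0, 6.0], [593.0, -220.0, 7.0], [628.0, -193.0, 9.0]] rect [ 592.54 -218.57] 55x76 yaw 1.461
clock 44.7833
tilt [  0.     0.   140.86]
tile (array([ 593.54, -204.42]), 49.514984130859375, 59.94587707519531, np.float64(-0.11530249150136207)) off [-0.21 -0.4 ]
vis (array([ 592.32, -218.47]), 54.842506408691406, 76.93047332763672, np.float64(1.4620565300097619))
pad est [ 594.03 -203.05] 76.96557146103146
```

View pics/m_pre.png

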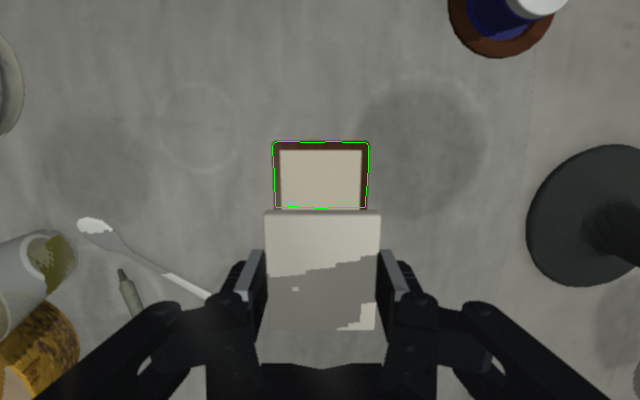

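The cream tile is held flat and square, and the pad's visible part is centred at px (320,174). I'll place it.

```bash
python3 - <<'E'
from look import *
np.set_printoptions(precision=2,suppress=True)
x,y=593.6,-203.2
env.line_to([x,y,35],down(-0.110-math.pi),feed=150); r=env.line_to([x,y,2],feed=30,f_stop=4); s=S('touch'); print(r)
if r and abs(s['tcp_pos'][2]-6.6)<2:
    env.command_gripper(0.72); S('open'); env.line_to([x,y,40],feed=60); env.line_to([x,y,130],feed=200)
    env.line_to([x,y-45,180],feed=200)
    st=env.read_state(); im=env.get_image('wrist')
    t=env.silhouettes('wrist','cream_tile_center'); pp=env.silhouettes('wrist','cream_pad_top')
    for q in t[:2]:
        v,u=np.nonzero(q['mask']); print('tile',q['conf'],rect(toplane(im,np.c_[u,v],16,st)))
    for q in pp[:2]:
        v,u=np.nonzero(q['mask']); print('pad',q['conf'],rect(toplane(im,np.c_[u,v],8,st)))
    c=im['pixels'][170:290,240:400,::-1]; cv2.imwrite('pics/n_zoom.png',cv2.resize(c,None,fx=5,fy=5,interpolation=cv2.INTER_CUBIC))
    sc=env.get_image('scene'); cv2.imwrite('pics/n_scene.png',sc['pixels'][:,:,::-1]); S()
E
```

```text
touch t 46.59 tcp [ 593.4 -203.2    6.7] rot [-3.14 -0.    3.03] gap 0.567 F [-0.5  0.4  3.3]
True
open t 46.88 tcp [ 592.4 -203.     5.2] rot [ 3.14 -0.    3.03] gap 0.719 F [ 0.4  0.1 -0.6]
tile 0.56 (array([ 593.75, -203.78]), 49.531394958496094, 58.57904052734375, np.float64(-0.11116061021601631))
pad 0.67 (array([ 594.65, -205.18]), 77.60725402832031, 84.74324798583984, np.float64(-0.12902016796025073))
 t 48.88 tcp [ 593.2 -247.5  178.4] rot [ 3.14 -0.01  3.03] gap 0.718 F [-0.1  0.  -0.5]
```

View pics/n_zoom.png

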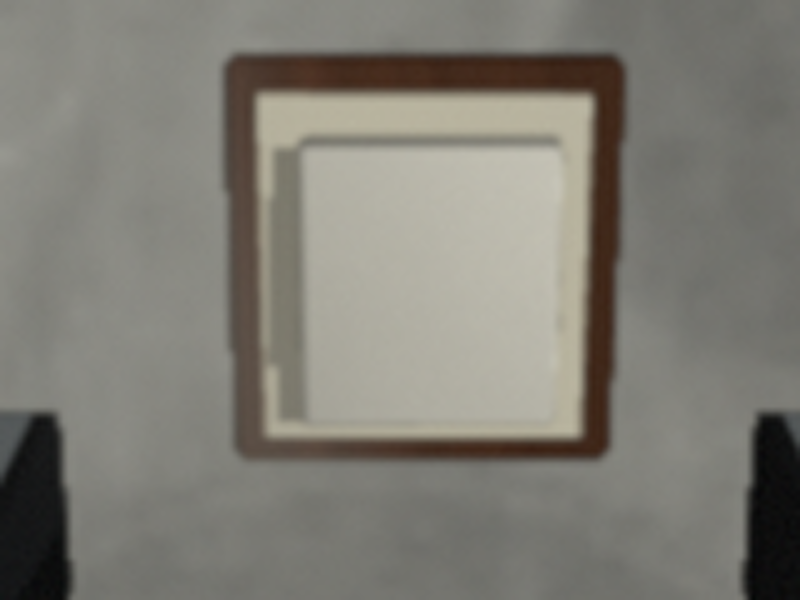

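View pics/n_scene.png

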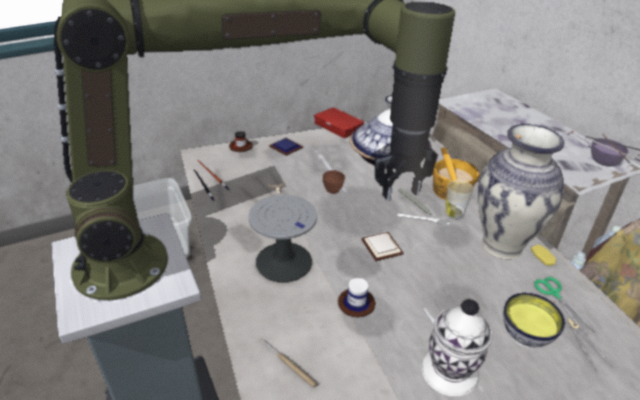

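The scene view shows both pots upright in their holders, red at (240,141) and blue at (357,296). The tiles are on their pads at (286,146) and (382,246), and the cup is still at (333,182). The gripper is clear, so I'll hand in.

```bash
python3 - <<'E'
from look import *
s=S(); env.line_to([s['tcp_pos'][0],s['tcp_pos'][1],230],feed=150); env.wait(0.3); S(); print(env.hand_in())
E
```

```text
t 48.88 tcp [ 593.2 -247.5  178.4] rot [ 3.1 -0.   3. ] gap 0.718 F [-0.1  0.  -0.5]
 t 49.67 tcp [ 593.  -247.4  229.2] rot [ 3.1 -0.   3. ] gap 0.724 F [-0.   0.3 -0.3]
the job is handed in; nothing more can be done
None
```

The job is handed in at about 50 s on the clock. Both pots stand in their own holders, both tiles lie on their own pads, and the cup was left where it stood. I placed the blue pot first, then the red pot, the blue tile and the cream tile.

| Item | Last check |
|---|---|
| Blue pot | upright, top at z 56 mm (expected 56), centred within about 2 mm of its holder |
| Red pot | upright, top at z 50 mm (expected 49), centred within about 1 mm |
| Blue tile | flat in the blue field, about 1 mm off centre; its long side looks aligned with the pad's in the picture |
| Cream tile | flat in the cream field, about 1–2 mm off centre; turned about 0.02 rad from the pad |
| Cup | same pixel in the scene view before and after |

Two readings disagreed:
- **Scene camera:** it read about 4–6 mm lower in x than the wrist camera, so I worked from the wrist camera.
- **Blue tile yaw:** the last fit gave 0.39 rad against 0.33 for the pad. I put that down to poor contrast between the blue tile and the blue field, because the tile read 0.35 while held and the close-up showed its edges parallel to the pad.

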